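Jack up the front of the benchtop centrifuge and hold it

ROBOT

A 6-joint arm with a two-finger parallel gripper is mounted at the origin on a cart in front of the work surface, level with it; the furniture and walls round the work are solid. World frame = base frame: x ahead of the robot, y to its left, z up, the work surface at z = 0. Lengths are in mm, angles in rad, forces in N, time in s.
With the tool pointing down it reaches from about 350 to 975 mm from the base axis. Payload 7.1 kg.
Tool frame: the origin (TCP) lies at the very end of the fingers, on their centre line; the grasp point (between the pads) lies tcp_to_grasp behind it (tcp_to_grasp is the distance from the TCP to the grasp point, in mm); z points along the fingers, x is the direction in which the jaws open and shut, and the axes are right-handed (so a half turn about z gives the same grasp; the last joint's range is limited). The gripper opens to 88 mm and grips with 3 to 60 N. Pads are 20 mm wide; open, the fingers measure 115 mm over their backs; the gripper's body (75 mm by 178 mm) begins 61 mm behind the grasp point.
Start: joints at [1.308, 0.423, 1.63, -0, 1.089, -0.019], TCP at [150.839, 606.508, 222.675] pointing down, gripper open.
Joint ranges: [-3, 3], [-0.9, 2.11], [0.09, 2.58], [-1.31, 4.45], [0.11, 2.69], [-2.54, 2.54]. Speed limits (rad/s): [2.39, 2.39, 3.01, 3.14, 3.14, 3.14].

INTERFACE

Orientations are given as a rotation vector (axis times angle).
In Python, from workcell import get_obs, get_image, close_job, recognise, mark_of, tcp_to_grasp gives the robot as it stands. The module is installed in compiled form; this text tells all that it offers.
- The arm moves only by the tool move_arm, never from a script. Its argument "motion" is a list of rows, each a list of 7 numbers: the shift along the world's x, y, z in mm, then the turn, a rotation vector about the world's x, y, z in rad, then the finger opening in mm, from 0 to 87.8. A call has 1 to 5 rows; each row is the pose to reach, as a shift and turn from the pose commanded when the call began; what a row does not reach only later rows make up. A row lasts 1/12 s, in which the tool goes at most 41.7 mm and 7.16 degrees, less where a joint would pass 70% of its speed; a pose out of reach is approached as far as the arm can. A call with a gripper value outside its range is refused whole. The fingers move at their own pace and stop on an object; the grip force is fixed at half the most. Time passes only in rows, so rows that repeat a pose let the fingers close. It gives the time, the measured TCP pose, the force and the opening at its end, in the units of the state.
- get_obs(): the state, without advancing time (a new reading comes with each control period).
- get_image(name): name is "side" or "top"; returns a dict with "color" (420x560x3 uint8, red, green, blue), "mtx" (3x3 intrinsics, pixels), "camera_from_world" (4x4, takes a point from world to camera coordinates). Camera axes: x right, y up, looking along -z (the intrinsics and any distortion apply to the point x, -y, -z); pixel columns grow to the right and rows downward; lengths in mm; the calibration is good to about 2 mm. A picture is of the moment at which its call begins. There is no depth.
- close_job(): hands the job in, once; it reports no verdict.
Trained networks look in a picture, given as the dict that the camera call returned (one of the last four; its "shot" number tells which), for a name from the list of things; names that differ only in an ending like _2 or _b are one class to them, and where a whole thing is asked for, a point or a joint stands for the part that bears it (a point fixed in the world has none). Each returns a list of dicts, best first, with "p" (0 to 1); they miss things now and then, are a little off and sometimes report something else, mostly with a low value. They report only what shows in the picture. A call takes as long as a camera call. They do not tell look-alikes from the thing itself.
- recognise(picture, label): "bbox" ([centre column, centre row, width, height] in pixels, round what is visible of it).
- mark_of(picture, label): "location" ([row, column] in pixels: a listed point, or the origin of a listed thing).
The state is a dict: "t": time; "qpos": joint angles; "qvel": joint speeds; "joint_torque": joint torques, N m; "ee_pos": TCP position; "orientation": TCP orientation; "ft_force": force on the tool from outside, world axes, zero at the start; "moment": the same for the moment, N m; "width": finger opening in mm.
Only numpy, scipy, OpenCV 4.12 (cv2) and the standard library are available. Lean on these libraries where they do the work, as an engineer would, in place of code of your own. Each camera call takes 0.05 s, during which the arm holds its last target. There are 200 camera calls.

TASK

The front feet of the benchtop centrifuge are to be changed: fit the loose saddle, cup up, fully onto the two pins of the toe jack, then set the jack flat on the worktop with the cup straight below the marked lift pad under the bracket on the centrifuge's front. Only then pump: one full stroke, let the handle spring back up, then a second full stroke, and finish while holding the handle fully down, so that the saddle alone carries the front with both front feet clear of the worktop. Do not shift the centrifuge, lift it by hand or touch it once it is up, and leave the other things on the bench where they are.

Things in the scene. Friction and masses are not known exactly. Their poses are not given: they have to be found in the camera images.
- saddle_center (a point): Centre (13.5 mm above the underside) of the loose saddle: grey steel block, 40 mm along x, 46 mm along y, 27 mm high, 0.14 kg, upright on the worktop. Underside: two blind pin holes, 8 mm wide, 12 mm deep, 12 mm either side of the centre along y. Top: a round cup, 28 mm wide, 5 mm deep, dark inside. Half a turn about z makes no difference.
- saddle_cup (a point): Centre of the saddle's cup at the level of its top face (27 mm above its underside). Axes as the saddle's.
- toe_seat (a point): On the top face of the jack's lifting toe, midway between its two pins; 26 mm above the worktop with the toe down. Toe: steel plate 44 mm along x, 50 mm along y, 75 mm ahead (+x) of the column. Pins: 6 mm thick, 10 mm tall, tapered, 12 mm either side of this point along y. x points from column to toe.
- jack_column (a point): On the axis of the jack's aluminium column, 78 mm above the jack's underside: the place to grasp it. Loose jack, 0.9 kg: grey base plate 200 x 74 x 8 mm (98 mm behind to 102 mm ahead of the axis), column 40 mm along x, 44 mm along y, top at 92 mm. x points to the toe; the handle sticks out the other way; z up.
- handle_pivot (a point): Pivot of the pump handle: 10 mm behind the column's axis, 56 mm above the jack's underside. The handle turns about the jack's y axis through this point.
- handle_grip (a point): Point on the top face of the handle's grey ribbed sleeve, 120 mm out from the pivot (the place to push down). The sleeve is 32 mm wide, 16 mm thick and runs from 77 to 155 mm from the pivot.
- jack_handle (a joint): Pump handle angle, rad: 0 = fully up (slanting up 0.65 rad above level, where a spring returns it), 0.75 = fully down at its stop (0.10 rad below level). Pushing at the grip takes 1 to 3 N unloaded, up to about 8 N with the centrifuge on the toe.
- jack_toe (a joint): Height of the toe above its lowest position, m. A full handle stroke lifts it 12 mm by a ratchet with a single catch, at 10 mm: after the first full stroke the handle springs back up and the toe stays at 10 mm; a second full stroke lifts it to about 22 mm, where it stays only while the handle is held down (let go, it sinks to 10 mm).
- lift_pad (a point): Centre of the lower face of the lift pad: round boss 16 mm wide, 8 mm tall, under the steel bracket at the middle of the centrifuge's front; 60 mm above the worktop. Bracket: 46 mm wide, underside 68, top 74 mm high, ends 24 mm in front of the pad's centre; a disc and arrow on top mark the pad. The seated saddle passes 7 mm below it. x points into the centrifuge, z up.
- centrifuge: The small white benchtop centrifuge, 200 x 210 x 160 mm, about 5 kg, standing loose on four rubber feet. Origin: centre of its underside, at worktop level; x points to its back, so its front face is 100 mm along -x, and the lift pad 130 mm along -x.
- foot_left (a point): Underside of its front left foot (75 mm ahead of the centre, 80 mm to the left); 0 in height when standing.
- foot_right (a point): Underside of its front right foot (the same on the other side).
- beaker: Bystander: glass beaker, 53 mm wide, 66 mm high; origin at the centre of its underside.
- tip_box: Bystander: tip box, 85 x 122 x 83 mm; origin at the centre of its underside.
- float: Bystander: blue float, 50 x 72 x 16 mm; origin at the centre of its underside.
- marker: Bystander: marker pen, 16 x 138 x 18 mm; origin at the centre of its underside.
- timer: Bystander: timer, 62 x 68 x 21 mm; origin at the centre of its underside.
- green_rack: Bystander: green tube rack, 77 x 111 x 48 mm; origin at the centre of its underside.
- tape_roll: Bystander: roll of tape, 88 mm across, 24 mm high; origin at the centre of its underside.
There are look-alikes about, which are no part of the job. Of the things shaped like the part that bears saddle_center, the bare steel one is meant.

How it is judged (in metres and radians):
On the way, in this order (a step that is already met when the one before it is completed fails the run):
1. The saddle sits fully down on the jack's two pins, cup up (z of saddle_center in the frame of toe_seat between 0.011 and 0.0155 m and horizontal distance between saddle_center and toe_seat below 0.004 m and angle between the x axis of saddle_center and the x axis of toe_seat, either way round below 0.12 rad), for 0.2 s.
2. The jack stands flat with the saddle's cup below the lift pad, toe still down (all of step 1 and height (world z) of jack_column below 0.0815 m and angle between jack_column's own z axis and vertical below 0.05 rad and horizontal distance between saddle_cup and lift_pad below 0.006 m and value of joint jack_toe below 0.003 m), for 0.2 s.
3. First stroke done: the ratchet has caught and the handle is back up (value of joint jack_toe above 0.0085 m and value of joint jack_handle below 0.12 rad), for 0.2 s.
At the end, for the whole second after the job is handed in: Saddle fully down on the pins, jack flat, cup within 8 mm of below the pad; fingers hold the handle down (over 0.68 rad, over 1 N); the saddle carries over 5 N, both front feet over 3 mm up; centrifuge at rest, within 25 mm of its place, not touched by the robot (all of step 1 and angle between jack_column's own z axis and vertical below 0.08 rad and contact force between each of the fingers, the arm and centrifuge below 0.5 N and horizontal distance between saddle_cup and lift_pad below 0.008 m and value of joint jack_handle above 0.68 rad and contact force between the fingers and jack above 1 N and contact force between saddle and centrifuge above 5 N and height (world z) of each of foot_left, foot_right above 0.003 m and linear speed of centrifuge below 0.02 m/s and distance of centrifuge from where it was at the start of the episode below 0.025 m); the arm keeps its last pose, push and grip.
It fails at once if The centrifuge is pushed more than 30 mm out of its place (distance of centrifuge from where it was at the start of the episode above 0.03 m).
It fails at once if The centrifuge is lifted or pushed hard by the robot itself (contact force between any of the fingers, the arm and centrifuge above 12 N).
It fails at once if One of the other things on the bench is moved more than 30 mm (distance of any of beaker, tip_box, float, marker, timer, green_rack, tape_roll from where it was at the start of the episode above 0.03 m).
It also fails if it takes over 72 s, if anything falls off the work surface, if the arm or the gripper's body presses on something with over 40 N, if the wrist force passes 120 N, or if a joint passes its speed limit or range.

## Working session

There is one attempt and no reset: what is moved stays moved. The work goes in short steps, Python scripts to look and compute and a tool call to move; the robot and the scene stay as the last step left them, time stands still between calls to the robot, and variables do not carry over. Pictures are saved under pics/ and viewed, about 8 in all and at most 12, crops included, and the job is handed in when it is done.

Besides the shell and the picture viewer there is one more tool, called as a command line: name --pt "numbers of a row" for each row, then --argument value for the rest. move_arm: Moves the arm, as the interface text tells. Its arguments: {"type":"object","properties":{"motion":{"type":"array"}},"required":["motion"]}

```bash
mkdir -p pics; cat > h.py <<'E'
import numpy as np, cv2
from workcell import *
def ray(im,col,row):
    M=im["camera_from_world"]; K=im["mtx"]
    p=np.linalg.solve(K,[col,row,1.]); d=np.array([p[0],-p[1],-p[2]])
    R=M[:3,:3]; return -R.T@M[:3,3], R.T@d
def atz(im,col,row,z):
    o,d=ray(im,col,row); return o+d*(z-o[2])/d[2]
def proj(im,P):
    c=(im["camera_from_world"]@np.append(P,1))[:3]; q=im["mtx"]@[c[0],-c[1],-c[2]]; return q[:2]/q[2]
def tri(a,pa,b,pb):
    o1,d1=ray(a,*pa);o2,d2=ray(b,*pb)
    d1/=np.linalg.norm(d1);d2/=np.linalg.norm(d2)
    s=np.linalg.lstsq(np.c_[d1,-d2],o2-o1,rcond=None)[0]
    A=o1+s[0]*d1;B=o2+s[1]*d2; return (A+B)/2,np.linalg.norm(A-B)
def save(im,n,box=None,sc=1):
    c=im["color"][:,:,::-1]
    if box: c=c[box[1]:box[3],box[0]:box[2]]
    cv2.imwrite("pics/"+n,cv2.resize(c,None,fx=sc,fy=sc,interpolation=cv2.INTER_CUBIC))
E
python3 - <<'E'
from h import *
np.set_printoptions(precision=1,suppress=True)
print(tcp_to_grasp if not callable(tcp_to_grasp) else tcp_to_grasp()); print(get_obs())
Z=dict(saddle_center=13.5,saddle_cup=27,toe_seat=26,jack_column=78,handle_pivot=56,handle_grip=None,lift_pad=60,centrifuge=0,foot_left=0,foot_right=0,beaker=0,tip_box=0,float=0,marker=0,timer=0,green_rack=0,tape_roll=0)
I={n:get_image(n) for n in("top","side")}
for n,im in I.items():
    print(n,ray(im,280,210),im["mtx"][0,0]); save(im,n+"0.png",None,1.4)
    for l,z in Z.items():
        print(n,l,[(round(m["p"],2),np.round(m["location"]),atz(im,m["location"][1],m["location"][0],z if z is not None else 120)[:2]) for m in mark_of(im,l)[:4]])
E
```

```text
18.700000000000003
{'t': 0.0, 'qpos': array([ 1.3,  0.4,  1.6, -0. ,  1.1, -0. ]), 'qvel': array([-0., -0.,  0., -0., -0.,  0.]), 'joint_torque': array([  0. , -54.5, -27.4,   0.1,   0. ,  -0. ]), 'ee_pos': array([150.7, 606. , 221.9]), 'orientation': array([ 2.5,  1.9, -0. ]), 'ft_force': array([-0.2, -0.1, -0.1]), 'moment': array([ 0., -0.,  0.]), 'width': 87.92098577701732}
top (array([ 407.3,  -43.9, 1638.6]), array([ 0.1,  0. , -1. ])) 403.2447604076685
top saddle_center [(0.55, array([265., 188.]), array([351.7, 343.4])), (0.51, array([226., 196.]), array([506.6, 313. ]))]
top saddle_cup [(0.71, array([266., 184.]), array([349.9, 356.5]))]
top toe_seat [(0.46, array([206., 223.]), array([588.4, 201.8]))]
top jack_column []
top handle_pivot [(0.97, array([220., 231.]), array([527.2, 163.7]))]
top handle_grip [(0.56, array([245., 236.]), array([430.3, 138.4]))]
top lift_pad [(0.91, array([198., 310.]), array([ 614.2, -148.9])), (0.5, array([238., 160.]), array([461.4, 443.8]))]
top centrifuge [(0.69, array([166., 321.]), array([ 751. , -198.6]))]
top foot_left [(0.42, array([200.
[... 1792 characters left out ...]
ray([724.4, -98.1]))]
side beaker [(0.93, array([287., 190.]), array([751.4, 250. ]))]
side tip_box [(0.6, array([322., 181.]), array([697.7, 371.4])), (0.15, array([192., 317.]), array([ 613.1, -395.7]))]
side float [(0.85, array([378., 251.]), array([456.9, 447.8])), (0.3, array([198., 355.]), array([ 467.6, -412.8]))]
side marker [(0.53, array([329., 210.]), array([619.1, 361. ]))]
side timer [(0.55, array([193., 317.]), array([ 607.9, -388.2]))]
side green_rack [(0.71, array([194., 358.]), array([ 464.5, -440.6]))]
side tape_roll [(0.79, array([182., 330.]), array([ 593.1, -491.3])), (0.61, array([205., 262.]), array([ 761.3, -225.6])), (0.25, array([228., 257.]), array([713.8, -87.8]))]
```

```bash
python3 - <<'E'
from h import *
a=get_image("top");b=get_image("side")
save(a,"topA.png",(140,150,340,300),4); save(b,"sideA.png",(170,170,370,390),2.7)
E
```

```text
(no output)
```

View pics/topA.png

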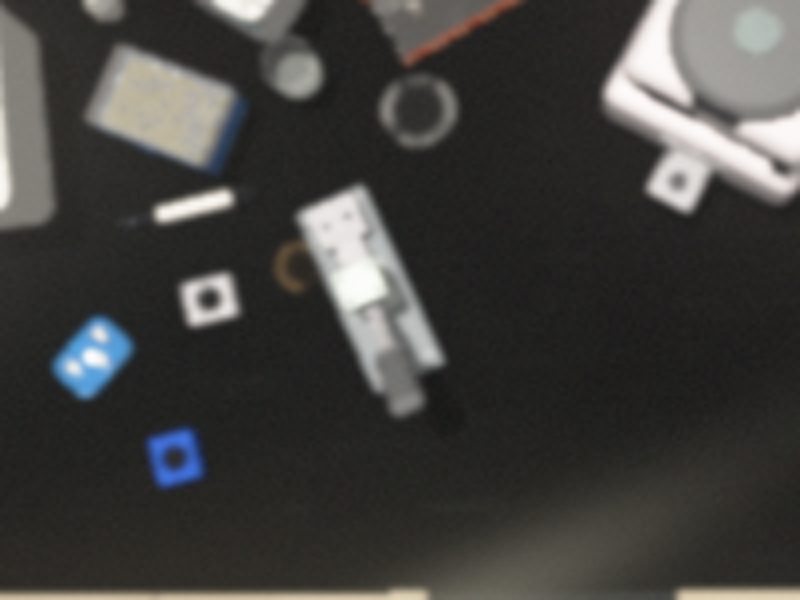

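View pics/sideA.png

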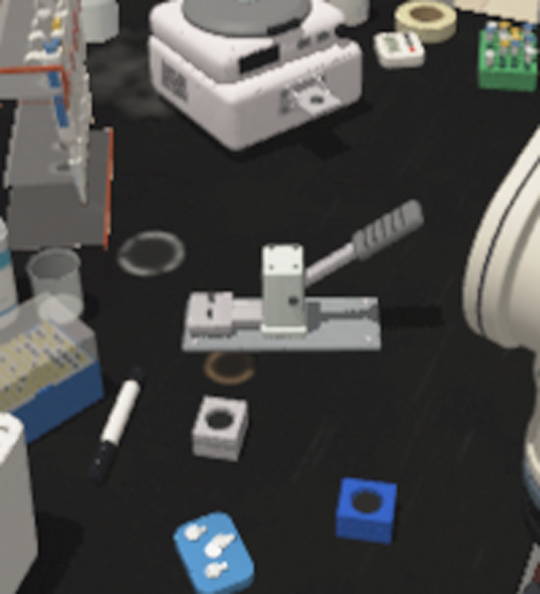

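The grey saddle is at about top px (192,224). The blue block is the look-alike. The jack's toe points up-left at (226,206), and the centrifuge bracket disc is at (310,195). Next I fit edge models to both views.

```bash
cat >> h.py <<'E'
from scipy.optimize import minimize
from scipy.ndimage import map_coordinates
def rect(x0,x1,y0,y1,z,skip=()):
    c=np.array([[x0,y0,z],[x1,y0,z],[x1,y1,z],[x0,y1,z]],float)
    return [(c[i],c[(i+1)%4]) for i in range(4) if i not in skip]
SAD=rect(-20,20,-23,23,27)
JACK=rect(-98,102,-37,37,8)+rect(-20,20,-22,22,92)+rect(53,97,-25,25,26)
# pad frame (origin pad centre at worktop level, x into the centrifuge)
BRK=rect(-24,28,-23,23,74,skip=(1,))
def pts(segs,p,z0=0,n=40):
    c,s=np.cos(p[2]),np.sin(p[2]);R=np.array([[c,-s,0],[s,c,0],[0,0,1]])
    t=np.linspace(0.03,.97,n)[:,None]
    P=np.vstack([a+(b-a)*t for a,b in segs]); return P@R.T+[p[0],p[1],z0]
def projn(im,P):
    M=im["camera_from_world"];c=P@M[:3,:3].T+M[:3,3]; q=(c*[1,-1,-1])@im["mtx"].T; return q[:,:2]/q[:,2:]
def gradmap(im,s=1.0):
    g=cv2.GaussianBlur(im["color"].astype(np.float32),(0,0),s)
    gx=cv2.Sobel(g,-1,1,0);gy=cv2.Sobel(g,-1,0,1); m=np.sqrt(gx**2+gy**2).max(2); return np.minimum(m,150)
def fit(ims,segs,p0,z0=0,spread=(12,12,.15)):
    out=None;p=np.array(p0,float)
    for s in (2.,1.):
        G=[gradmap(i,s) for i in ims]
        def f(p):
            P=pts(segs,p,z0); v=0
            for i,g in zip(ims,G):
                q=projn(i,P); v-=map_coordinates(g,[q[:,1],q[:,0]],order=1).mean()
            return v
        best=None;rng=np.random.default_rng(0)
        for k in range(12):
            q=p+(rng.normal(size=3)*np.array(spread)*(s/3) if k else 0)
            r=minimize(f,q,method="Nelder-Mead",options=dict(initial_simplex=q+np.vstack([np.zeros(3),np.diag(np.array(spread)*s/3)])))
            if best is None or r.fun<best.fun: best=r
        p=best.x
    return p,best.fun
def draw(im,sets,box,sc):
    c=cv2.resize(im["color"][box[1]:box[3],box[0]:box[2],::-1],None,fx=sc,fy=sc,interpolation=cv2.INTER_CUBIC)
    for segs,p,z0 in sets:
        for s in segs:
            q=(projn(im,pts([s],p,z0,2))+.5-[box[0],box[1]])*sc
            cv2.line(c,*[tuple(int(v) for v in k) for k in q],(0,255,0),1)
    return c
E
python3 - <<'E'
from h import *
np.set_printoptions(precision=3,suppress=True)
a=get_image("top");b=get_image("side")
S=[]
for n,seg,p0 in (("sad",SAD,(508,325,.19)),("jack",JACK,(520,162,.45)),("brk",BRK,(616,-148,-.53))):
    for w,ims in (("both",[a,b]),("top",[a]),("side",[b])):
        p,v=fit(ims,seg,p0); print(n,w,p,v)
        if w=="both": S.append((seg,p,0))
A=draw(a,S,(180,175,330,265),4);B=draw(b,S,(220,190,320,350),3)
B2=draw(b,S,(220,235,320,350),3.5)
w=max(A.shape[1],B2.shape[1]*1)
C=np.zeros((600,800,3),np.uint8);C[:360,:600]=A
t=draw(b,S,(220,190,320,250),2.4);C[360:360+t.shape[0],:t.shape[1]]=t
C=np.zeros((600,800,3),np.uint8)
A=draw(a,S,(180,185,330,255),3);C[:210,:450]=A
B=draw(b,S,(225,195,325,345),2.6)[:390];C[210:210+B.shape[0],:B.shape[1]]=B
D=draw(b,S,(235,255,315,345),4);C[225:225+360,300:620]=D
cv2.imwrite("pics/fit1.png",C)
E
```

```text
sad both [516.045 327.245   0.229] -297.4937438964844
sad top [515.864 327.386  -0.009] -149.87417602539062
sad side [517.343 327.703   0.41 ] -149.8968963623047
jack both [525.737 167.459   0.44 ] -275.6401672363281
jack top [522.98  168.504   0.421] -133.21142578125
jack side [526.54  167.561   0.412] -143.79537963867188
brk both [ 620.396 -139.146   -0.655] -293.71832275390625
brk top [ 622.141 -141.906   -0.515] -150.0
brk side [ 619.459 -138.352   -0.658] -144.27992248535156
```

View pics/fit1.png

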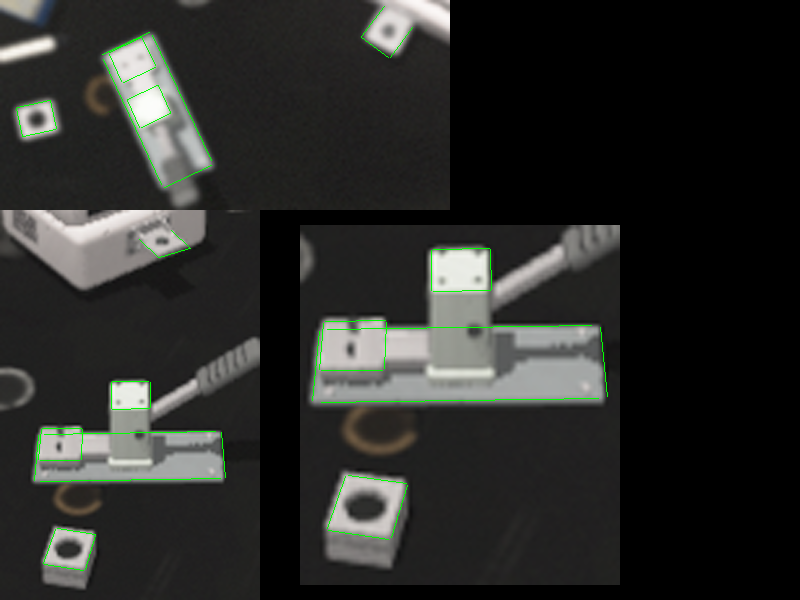

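The fits lie on the saddle, jack and bracket. The clipped gradient leaves the saddle and bracket yaw weak, so I'll refit unclipped.

```bash
sed -i 's/np.minimum(m,150)/np.minimum(m,900)/' h.py
cat >> h.py <<'E'
BODY=rect(-20,20,-23,23,27)+[(np.array([sx*20,sy*23,0.]),np.array([sx*20,sy*23,27.])) for sx in(-1,1) for sy in (-1,1)]
E
python3 - <<'E'
from h import *
np.set_printoptions(precision=3,suppress=True)
a=get_image("top");b=get_image("side")
for n,seg,p0 in (("sad",SAD,(515,327,.19)),("jack",JACK,(525,167,.43)),("brk",BRK,(621,-141,-.53))):
    for w,ims in (("both",[a,b]),("top",[a]),("side",[b])):
        p,v=fit(ims,seg,p0,spread=(6,6,.1)); print(n,w,p,v)
# centrifuge front bottom edge yaw from top image: minAreaRect of saddle top
for im,box in ((a,(182,214,204,236)),(b,(232,310,268,345))):
    c=im["color"][box[1]:box[3],box[0]:box[2]].max(2); m=(c>150).astype(np.uint8)
    ct=max(cv2.findContours(m,0,1)[0],key=cv2.contourArea)[:,0,:]+[box[0],box[1]]
    P=np.array([atz(im,*q,27)[:2] for q in ct]); print(cv2.minAreaRect(P.astype(np.float32)))
R=cv2.Rodrigues(get_obs()["orientation"])[0];print(R)
E
```

```text
sad both [517.21  326.182   0.243] -593.8191528320312
sad top [513.926 326.398   0.185] -307.5486755371094
sad side [518.049 325.849   0.24 ] -308.101806640625
jack both [526.467 168.764   0.417] -509.4091796875
jack top [524.335 169.243   0.443] -223.57809448242188
jack side [527.191 167.812   0.411] -294.95599365234375
brk both [ 622.589 -142.078   -0.538] -547.2069091796875
brk top [ 622.612 -142.462   -0.513] -338.18841552734375
brk side [ 622.72  -141.067   -0.603] -211.5066680908203
((514.3101196289062, 326.3655700683594), (42.14727783203125, 48.61497497558594), 13.595765113830566)
((517.37646484375, 326.58819580078125), (39.348270416259766, 47.57798385620117), 14.076498031616211)
[[ 0.241  0.97  -0.   ]
 [ 0.97  -0.241 -0.   ]
 [-0.     0.    -1.   ]]
```

move_arm --pt "33 -25 0 0 0 0.12 87" --pt "66 -50 0 0 0 0.24 87" --pt "99 -75 0 0 0 0.36 87" --pt "132 -100 0 0 0 0.48 87" --pt "165 -125 0 0 0 0.48 87"

```text
t: 2.52
ee_pos: [313.8, 482.7, 222.8]
orientation: [-1.936, -2.474, -0.001]
ft_force: [0.1, 0.4, 0.4]
width: 87.0
```

move_arm --pt "33 -25 0 0 0 0 87" --pt "66 -50 0 0 0 0 87" --pt "99 -75 0 0 0 0 87" --pt "132 -100 0 0 0 0 87" --pt "165 -125 0 0 0 0 87"

```text
t: 2.93
ee_pos: [479.3, 357.3, 222.9]
orientation: [1.944, 2.468, 0.001]
ft_force: [-0.0, 1.2, 0.3]
width: 87.1
```

move_arm --pt "30 -25 -10 0 0 0 87" --pt "35 -30 -45 0 0 0 87" --pt "35 -30 -85 0 0 0 87" --pt "35 -30 -125 0 0 0 87" --pt "35 -30 -160 0 0 0 87"

```text
t: 3.35
ee_pos: [512.9, 328.0, 60.7]
orientation: [-1.946, -2.466, 0.0]
ft_force: [-0.2, 0.4, 0.4]
width: 86.8
```

move_arm --pt "0 0 -25 0 0 0 87" --pt "0 0 -45 0 0 0 87" --pt "0 0 -55 0 0 0 87" --pt "0 0 -58 0 0 0 87" --pt "0 0 -58 0 0 0 87"

```text
t: 3.77
ee_pos: [512.8, 328.8, 4.5]
orientation: [-1.944, -2.468, 0.001]
ft_force: [0.2, -0.1, 0.9]
width: 87.1
```

move_arm --pt "0 0 0 0 0 0 40" --pt "0 0 0 0 0 0 40" --pt "0 0 0 0 0 0 40" --pt "0 0 0 0 0 0 40" --pt "0 0 0 0 0 0 40"

```text
t: 4.18
ee_pos: [513.3, 329.1, 5.5]
orientation: [1.944, 2.467, 0.002]
ft_force: [-0.5, 0.1, 0.0]
width: 57.2
```

move_arm --pt "0 0 0 0 0 0 40" --pt "0 0 0 0 0 0 40" --pt "0 0 0 0 0 0 40" --pt "0 0 0 0 0 0 40" --pt "0 0 0 0 0 0 40"

```text
t: 4.6
ee_pos: [513.0, 328.8, 5.0]
orientation: [1.944, 2.468, 0.0]
ft_force: [-0.8, -0.7, 4.6]
width: 45.9
```

move_arm --pt "0 0 20 0 0 0 40" --pt "0 0 55 0 0 0.06 40" --pt "20 -33 55 0 0 0.12 40" --pt "40 -65 55 0 0 0.185 40" --pt "60 -98 55 0 0 0.185 40"

```text
t: 5.02
ee_pos: [573.4, 230.5, 60.1]
orientation: [1.7, 2.641, 0.001]
ft_force: [0.3, -0.4, -1.9]
width: 46.1
```

move_arm --pt "20 -33 0 0 0 0 40" --pt "20 -33 0 0 0 0 40" --pt "20 -33 0 0 0 0 40" --pt "20 -33 0 0 0 0 40"

```text
t: 5.35
ee_pos: [592.3, 197.7, 59.1]
orientation: [-1.709, -2.635, 0.001]
ft_force: [0.3, 0.3, -1.5]
width: 45.5
```

```bash
python3 - <<'E'
from h import *
np.set_printoptions(precision=3,suppress=True)
o=get_obs();print(o["ee_pos"],o["orientation"],o["width"],o["ft_force"])
b=get_image("side");b2=get_image("side")
np.save("side1.npy",b["color"])
# predicted saddle from TCP
x,y,z=o["ee_pos"]; yaw=2*np.arctan2(o["orientation"][1],o["orientation"][0])-np.pi/2
print("yaw",yaw)
S=[(BODY,(x,y,yaw),z-5),(JACK,(527.2,167.8,.411),0)]
C=draw(b,S,(225,235,305,310),8)
cv2.imwrite("pics/s2.png",np.hstack([C]))
E
```

```text
[592.254 197.714  59.133] [-1.709 -2.635  0.001] 45.45374539334053 [ 0.281  0.28  -1.464]
yaw -5.862986470249883
```

View pics/s2.png

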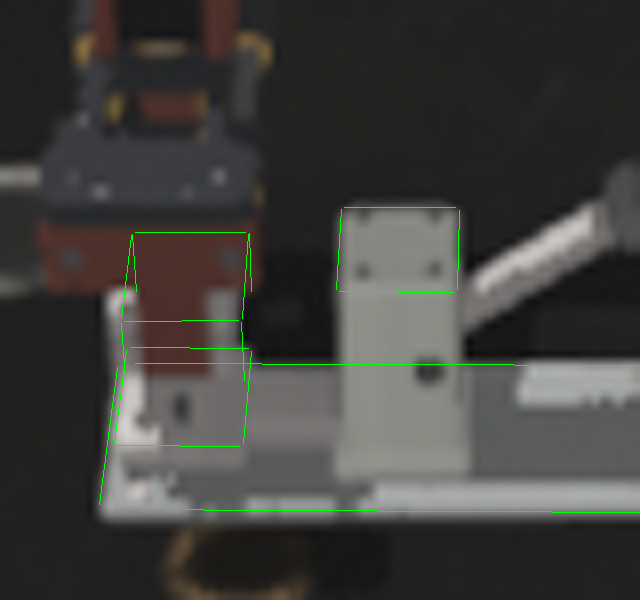

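The saddle hangs over the toe. It is visible either side of the red finger, at crop columns ~107–238, about 14 crop px left of the TCP-centred prediction. Next I measure its edges subpixel.

```bash
python3 - <<'E'
from h import *
c=np.load("side1.npy")
print("cols",list(range(232,266)))
for r in range(268,296): print(r,*[f"{v:3d}" for v in c[r,232:266].mean(1).astype(int)], "|",*[f"{v:3d}" for v in (c[r,232:266,0].astype(int)-c[r,232:266,2])])
E
```

```text
cols [232, 233, 234, 235, 236, 237, 238, 239, 240, 241, 242, 243, 244, 245, 246, 247, 248, 249, 250, 251, 252, 253, 254, 255, 256, 257, 258, 259, 260, 261, 262, 263, 264, 265]
268  57  60  60  57  55  56  55  56  56  56  56  56  56  56  55  55  56  56  56  55  57  62  64  56  53  41  22  24  24  23  23  25  23  23 |  26  16  15  29  35  35  34  35  35  34  34  34  34  34  34  35  34  34  34  33  27  17  16  31  32  20   1   0   0   1   0   1   1   2
269  58  56  56  56  56  55  56  55  56  56  55  56  56  56  55  56  55  56  56  56  55  59  63  56  54  42  24  23  23  23  22  22  23  24 |  36  32  30  34  35  35  35  35  34  34  35  34  34  35  34  35  35  34  35  34  34  30  25  34  32  20   1   1   1   1   1   1   1   2
270  59  54  52  55  56  56  56  55  56  56  56  56  57  57  56  56  56  56  56  56  56  58  62  56  52  35  22  23  23  23  23  24  23  23 |  37  33  32  35  35  34  34  34  34  34  34  34  34  34  35  34  35  34  35  34  34  31  28  35  30  15   1   1   1   1   1   0   1   0
271  48  45  44  45  46  46  82 132 151 135  60  55  56  55  56  56  55  55  64  82  89  8
[... 6159 characters left out ...]
91  90 |   0   0   1   1   1   1  -1  -1   3   2   2   3   3   2   2   3   2   2   2   1   2   2   1   1  -2  -1  -1  -1  -1   0   0  -1   0  -1
294  33  33  32  33  32  61 122 161 138  93  99 104 121 104 122  89  90  89  89  89  89  88  88  89  90  90  90  90  90  90  90  90  90  91 |   1   1   1   1   1   1  -1  -1  -1   1   1  -1  -1  -2  -1   0  -1   0  -1  -2  -1   0   0   0  -1  -1  -1  -1  -1   0   0  -1  -1  -1
295  32  32  33  32  33  72 132 163 156 149 164 156 152 131 121  89  89  90  89  88  89  87  89  90  89  89  89  90  90  90  90  90  90  90 |   1   1   1   0   1   0  -1  -2   0   4   5   2  -1  -1  -1  -1  -1  -1  -1  -1  -2  -1  -1  -1  -1  -1  -1  -1  -1  -1   0  -2  -1   0
```

```bash
python3 - <<'E'
from h import *
np.set_printoptions(precision=2,suppress=True)
b=get_image("side")
T=np.array([592.25,197.71,54.1]);yaw=2*np.pi-5.863
def R(y):
    c,s=np.cos(y),np.sin(y);return np.array([[c,-s,0],[s,c,0],[0,0,1]])
for dx in (0,2,4,6):
    P=[T+R(yaw)@[sx*20+dx,sy*23,z] for sx in(-1,1) for sy in(-1,1) for z in (0,27)]
    q=projn(b,np.array(P)).reshape(2,2,2,2); print(dx,"cols",q[...,0].ravel(),"bottom rows near face",q[:,1,0,1])
a=get_image("top")
for jk in ((526.5,168.8,.417),(527.2,167.8,.411),(526,168,.43)):
    J=np.array([jk[0],jk[1],0])
    P=np.array([J+R(jk[2])@[75,s,z] for s in(12,-12) for z in(26,36)])
    print(jk,"side",projn(b,P).ravel(),"top",projn(a,P).ravel(), "toe",J+R(jk[2])@[75,0,0])
c=b["color"].mean(2)
E
python3 - <<'E'
import cv2,numpy as np
# pristine crops were saved bicubic; use 1.4x/2.7x originals for pins
i=cv2.imread('pics/topA.png').mean(2)[2::4,2::4]
print("top crop origin 140,150: cols 218-230 rows 198-212")
for r in range(198,212): print(r,*[f"{int(v):3d}" for v in i[r-150,78:91]])
s=cv2.imread('pics/side0.png').mean(2); s=cv2.resize(s.astype(np.float32),(560,420),interpolation=cv2.INTER_AREA)
print("side cols 236-258")
for r in range(276,292): print(r,*[f"{int(v):3d}" for v in s[r,236:259]])
E
```

```text
0 cols [255.99 255.63 255.12 254.73 241.53 240.99 240.2  239.62] bottom rows near face [282.31 282.34]
2 cols [255.27 254.9  254.38 253.98 240.81 240.26 239.45 238.87] bottom rows near face [282.31 282.34]
4 cols [254.55 254.16 253.63 253.22 240.09 239.53 238.71 238.11] bottom rows near face [282.31 282.35]
6 cols [253.82 253.43 252.88 252.47 239.36 238.8  237.96 237.36] bottom rows near face [282.32 282.35]
(526.5, 168.8, 0.417) side [247.23 287.41 247.06 284.66 247.84 281.51 247.67 278.78] top [220.94 205.36 220.55 205.09 226.38 202.92 226.03 202.62] toe [595.07 199.18   0.  ]
(527.2, 167.8, 0.411) side [247.16 286.99 246.99 284.25 247.82 281.11 247.65 278.39] top [221.28 205.13 220.89 204.85 226.74 202.71 226.39 202.42] toe [595.95 197.76   0.  ]
(526, 168, 0.43) side [247.57 287.52 247.39 284.77 248.06 281.62 247.89 278.89] top [220.93 205.62 220.54 205.34 226.35 203.1  225.99 202.81] toe [594.17 199.27   0.  ]
top crop origin 140,150: cols 218-230 rows 198-212
198  36  38  45  54  73  99 128 158 178 186 186 186 177
199  47  60  82 106 132 162 190 210 220 219 203 190 180
200  86 
[... 1517 characters left out ...]
 194 192 193 193 193 200 201
285  31  34  68 129 183 196 196 196 196 191 152  88 130 193 199 197 194 192 193 197 203 204 203
286  30  35  75 139 188 197 196 196 196 191 151  82 126 193 199 197 194 193 192 195 203 204 203
287  31  36  80 150 200 199 196 196 196 197 175 128 146 194 200 198 195 193 193 194 198 198 197
288  31  37  91 163 204 201 198 197 198 199 192 177 181 199 200 199 195 194 194 184 168 166 166
289  31  38  96 165 198 199 196 196 197 198 197 196 198 200 198 196 193 193 191 166 129 127 128
290  30  38  93 154 179 179 174 172 177 178 177 176 178 174 167 169 167 166 162 139 109 108 109
291  31  40  92 141 147 146 141 138 144 144 143 144 144 138 129 132 132 132 128 114  96  96  99
```

move_arm --pt "-2.2 2.7 -8 0 0 0 40" --pt "-2.2 2.7 -15 0 0 0 40" --pt "-2.2 2.7 -15 0 0 0 40" --pt "-2.2 2.7 -15 0 0 0 40"

```text
t: 5.88
ee_pos: [589.8, 200.7, 43.7]
orientation: [-1.706, -2.636, 0.002]
ft_force: [0.1, 0.1, -0.6]
width: 45.4
```

```bash
python3 - <<'E'
from h import *
o=get_obs();print(o["ee_pos"],o["ft_force"],o["moment"])
a=get_image("top");b=get_image("side");np.save("side2.npy",b["color"])
C=cv2.resize(b["color"][258:303,228:270,::-1],None,fx=12,fy=12,interpolation=cv2.INTER_CUBIC)
cv2.imwrite("pics/s3.png",C)
E
```

```text
[589.79324644 200.6622805   43.71318155] [ 0.1492183   0.14500148 -0.56895299] [0.12459666 0.00760695 0.00879041]
```

View pics/s3.png

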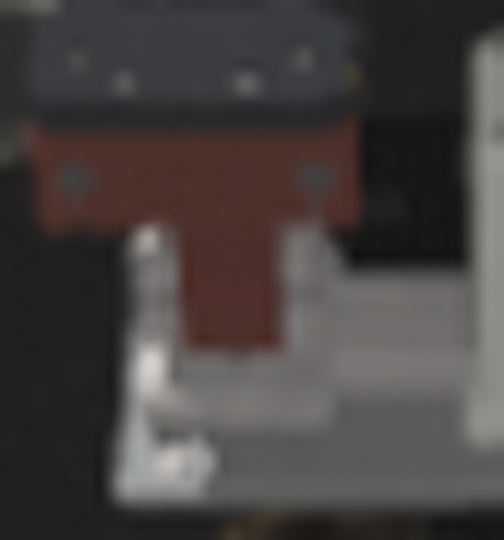

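The saddle is just over the toe and aligned to within about 1 mm in jack x. I descend onto the pins in steps, watching the force.

move_arm --pt "0 0 -2 0 0 0 40" --pt "0 0 -4 0 0 0 40" --pt "0 0 -4 0 0 0 40"

```text
t: 6.23
ee_pos: [590.5, 200.3, 40.4]
orientation: [-1.708, -2.636, 0.0]
ft_force: [-1.2, -0.8, -1.7]
width: 46.1
```

move_arm --pt "0 0 -1.5 0 0 0 40" --pt "0 0 -3 0 0 0 40" --pt "0 0 -3 0 0 0 40"

```text
t: 6.48
ee_pos: [590.8, 200.0, 37.5]
orientation: [1.708, 2.636, -0.0]
ft_force: [1.3, -2.2, -1.8]
width: 46.0
```

move_arm --pt "0.2 -0.4 -2 0 0 0 40" --pt "0.2 -0.4 -3.5 0 0 0 40" --pt "0.2 -0.4 -3.5 0 0 0 40"

```text
t: 6.73
ee_pos: [590.8, 199.9, 33.8]
orientation: [-1.708, -2.637, 0.0]
ft_force: [0.7, -2.6, -2.6]
width: 45.8
```

move_arm --pt "0 0 -1.5 0 0 0 40" --pt "0 0 -2.5 0 0 0 40" --pt "0 0 -2.5 0 0 0 40"

```text
t: 6.98
ee_pos: [590.8, 199.9, 31.5]
orientation: [1.708, 2.637, -0.0]
ft_force: [0.5, -2.7, -1.0]
width: 45.7
```

move_arm --pt "0 0 -1 0 0 0 40" --pt "0 0 -2 0 0 0 40" --pt "0 0 -2 0 0 0 40"

```text
t: 7.23
ee_pos: [591.0, 199.9, 30.7]
orientation: [1.708, 2.637, -0.0]
ft_force: [-3.6, -3.7, 8.9]
width: 45.8
```

move_arm --pt "0 0 0 0 0 0 87" --pt "0 0 0 0 0 0 87" --pt "0 0 0 0 0 0 87" --pt "0 0 1 0 0 0 87" --pt "0 0 1 0 0 0 87"

```text
t: 7.65
ee_pos: [590.9, 200.3, 30.7]
orientation: [-1.708, -2.637, -0.0]
ft_force: [-0.3, -0.2, -1.3]
width: 75.7
```

move_arm --pt "0 0 0 0 0 0 87" --pt "0 0 30 0 0 0 87" --pt "0 0 70 0 0 0 87" --pt "0 0 110 0 0 0 87" --pt "0 0 150 0 0 0 87"

```text
t: 8.07
ee_pos: [590.3, 200.0, 181.9]
orientation: [-1.707, -2.636, 0.001]
ft_force: [0.6, 0.5, 0.2]
width: 87.1
```

```bash
python3 - <<'E'
from h import *
np.set_printoptions(precision=3,suppress=True)
a=get_image("top");b=get_image("side")
p,v=fit([b],JACK[:8],(526.5,168.8,.42),spread=(4,4,.06));print("jack side",p,v)
q,v=fit([b],SAD,(595,199,.42),z0=26,spread=(4,4,.06));print("sad",q,v)
c,s=np.cos(p[2]),np.sin(p[2]);print("toe",p[0]+75*c,p[1]+75*s)
cv2.imwrite("pics/s4.png",draw(b,[(SAD,q,26),(JACK,p,0)],(225,235,305,310),7))
E
```

```text
jack side [526.665 168.352   0.429] -199.88919067382812
sad [597.132 197.875   0.417] -300.74755859375
toe 594.8633186159815 199.56040134837082
```

View pics/s4.png

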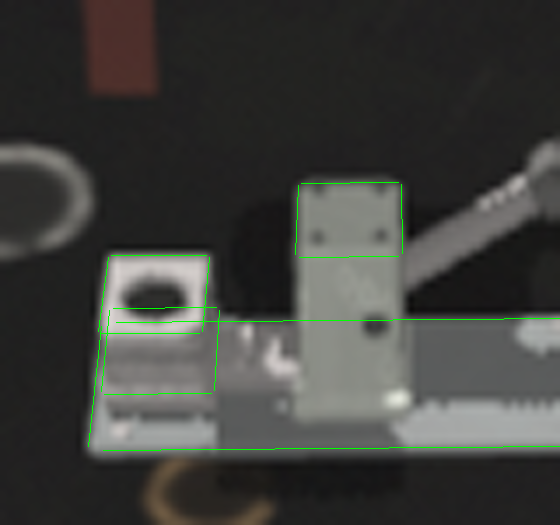

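The saddle is seated flat on the toe: TCP z was 30.7 against 31 expected, and the push-down met 9 N. The saddle top fits at z=53. Next I grasp the column.

move_arm --pt "-34 -14 0 0 0 0.01 87" --pt "-67 -28.5 0 0 0 0.01 87" --pt "-67 -28.5 -40 0 0 0.01 87" --pt "-67 -28.5 -80 0 0 0.01 87" --pt "-67 -28.5 -80 0 0 0.01 87"

```text
t: 8.58
ee_pos: [518.7, 170.0, 94.6]
orientation: [-1.691, -2.639, 0.013]
ft_force: [-0.8, -0.0, -1.0]
width: 87.1
```

move_arm --pt "0 0 -20 0 0 0 87" --pt "0 0 -35 0 0 0 87" --pt "0 0 -41 0 0 0 87" --pt "0 0 -41 0 0 0 87"

```text
t: 8.92
ee_pos: [523.4, 171.5, 59.1]
orientation: [-1.694, -2.644, 0.003]
ft_force: [-0.1, -0.2, 0.5]
width: 87.0
```

move_arm --pt "0 0 0 0 0 0 38" --pt "0 0 0 0 0 0 38" --pt "0 0 0 0 0 0 38" --pt "0 0 0 0 0 0 38" --pt "0 0 0 0 0 0 38"

```text
t: 9.33
ee_pos: [524.2, 171.7, 60.4]
orientation: [1.694, 2.645, 0.001]
ft_force: [-0.9, 0.3, 0.8]
width: 57.2
```

move_arm --pt "0 0 0 0 0 0 38" --pt "0 0 0 0 0 0 38" --pt "0 0 0 0 0 0 38" --pt "0 0 0 0 0 0 38" --pt "0 0 0 0 0 0 38"

```text
t: 9.75
ee_pos: [524.7, 170.9, 60.2]
orientation: [1.693, 2.644, 0.0]
ft_force: [2.0, -5.4, 3.3]
width: 43.9
```

move_arm --pt "0 0 3 0 0 0 38" --pt "0 0 7 0 0 0 38" --pt "0 0 10 0 0 0 38" --pt "0 -10 10 0 0 -0.05 38" --pt "-2 -30 10 0 0 -0.15 38"

```text
t: 10.17
ee_pos: [522.2, 142.9, 69.7]
orientation: [1.888, 2.511, 0.002]
ft_force: [0.3, -0.0, -9.5]
width: 43.9
```

```bash
python3 - <<'E'
from h import *
np.set_printoptions(precision=3,suppress=True)
o=get_obs();print(o["ee_pos"],o["orientation"],o["moment"],o["ft_force"],o["width"])
b=get_image("side"); x,y,z=o["ee_pos"]; yaw=(2*np.arctan2(o["orientation"][1],o["orientation"][0])-np.pi/2+np.pi/2)%np.pi-np.pi/2
print(yaw)
p=(x+3,y-3.5,yaw)
cv2.imwrite("pics/s5.png",draw(b,[(JACK+rect(55,95,-23,23,53),p,z-60.2)],(220,215,330,310),6))
E
```

```text
[522.18  142.94   69.709] [1.888 2.511 0.002] [-0.025  0.086  0.011] [ 0.292 -0.02  -9.485] 43.86849790156272
0.28114498809568267
```

View pics/s5.png

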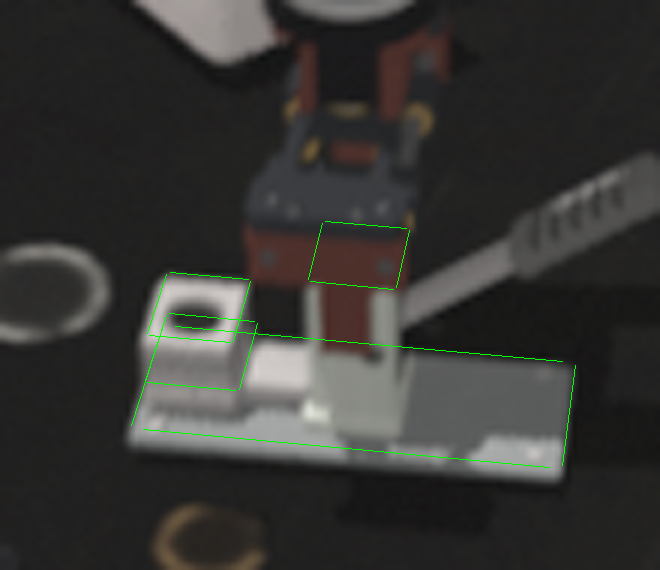

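The jack hangs level, and the model overlay agrees on the saddle and base. Next I carry it to staging in front of the bracket.

move_arm --pt "-2 -22 0 0 0 -0.08 38" --pt "-4 -46 0 0 0 -0.16 38" --pt "-6 -70 0 0 0 -0.25 38" --pt "-8 -94 0 0 0 -0.34 38" --pt "-10 -118 0 0 0 -0.43 38"

```text
t: 10.63
ee_pos: [511.0, 22.7, 69.4]
orientation: [-2.384, -2.045, 0.002]
ft_force: [0.7, -1.4, -10.6]
width: 44.2
```

move_arm --pt "-2 -24 0 0 0 -0.09 38" --pt "-4 -48 0 0 0 -0.18 38" --pt "-6 -72 0 0 0 -0.27 38" --pt "-9 -90 0 0 0 -0.36 38" --pt "-9 -96 0 0 0 -0.38 38"

```text
t: 11.05
ee_pos: [501.7, -74.4, 69.4]
orientation: [-2.729, -1.556, 0.002]
ft_force: [0.1, 0.6, -11.4]
width: 43.8
```

move_arm --pt "0 0 0 0 0 0 38" --pt "0 0 0 0 0 0 38"

```text
t: 11.22
ee_pos: [502.7, -72.2, 69.5]
orientation: [-2.723, -1.565, 0.0]
ft_force: [0.6, 0.2, -10.5]
width: 44.2
```

```bash
python3 - <<'E'
from h import *
np.set_printoptions(precision=3,suppress=True)
o=get_obs();print(o["ee_pos"],o["orientation"],o["ft_force"],o["width"])
a=get_image("top");b=get_image("side"); x,y,z=o["ee_pos"]; yaw=(2*np.arctan2(o["orientation"][1],o["orientation"][0])-np.pi/2+np.pi/2)%np.pi-np.pi/2
print(yaw)
c,s=np.cos(yaw),np.sin(yaw); sp=(x+75*c+2,y+75*s-2,yaw); out=[]
for w,ims in (("top",[a]),("side",[b]),("both",[a,b])):
    q,v=fit(ims,SAD,sp,z0=z-60.2+26,spread=(4,4,.05)); print("sad",w,q,v)
    k,v=fit(ims,BRK,(622.6,-142,-.53),spread=(4,4,.06)); print("brk",w,k,v)
A=draw(a,[(SAD,q,z-34.2),(BRK,k,0)],(265,180,345,260),7);B=draw(b,[(SAD,q,z-34.2),(BRK,k,0)],(255,185,335,265),7)
cv2.imwrite("pics/s6.png",cv2.resize(np.hstack([A,B]),(800,400)))
E
```

```text
[502.655 -72.161  69.536] [-2.723 -1.565  0.   ] [  0.584   0.202 -10.489] 44.23558455002781
-0.5277769924422486
sad top [ 576.468 -100.892   -0.559] -177.6914520263672
brk top [ 622.961 -142.521   -0.515] -329.50006103515625
sad side [ 574.124 -102.606   -1.19 ] -205.91470336914062
brk side [ 635.48  -113.615   -0.741] -188.47372436523438
sad both [ 574.096 -102.536   -1.19 ] -353.677978515625
brk both [ 623.015 -142.193   -0.564] -438.6331787109375
```

View pics/s6.png

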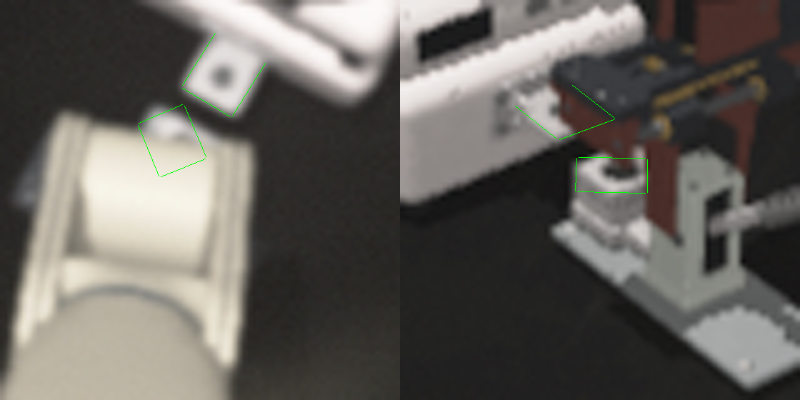

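move_arm --pt "1 2 -3 0 0 0 38" --pt "1 2 -6.5 0 0 0 38" --pt "10 -3 -6.5 0 0 0 38" --pt "22 -10 -6.5 0 0 0 38" --pt "32 -16 -6.5 0 0 0 38"

```text
t: 11.73
ee_pos: [536.3, -88.6, 63.1]
orientation: [2.723, 1.565, 0.001]
ft_force: [0.6, -0.1, -9.5]
width: 43.8
```

move_arm --pt "8 -4.5 0 0 0 0 38" --pt "14 -8 0 0 0 0 38" --pt "19 -11 0 0 0 0 38" --pt "19 -11 0 0 0 0 38"

```text
t: 12.07
ee_pos: [555.1, -100.1, 63.2]
orientation: [2.724, 1.563, 0.001]
ft_force: [0.3, 0.1, -10.6]
width: 43.9
```

move_arm --pt "1.5 -0.9 0 0 0 0 38" --pt "1.5 -0.9 -1.5 0 0 0 38" --pt "1.5 -0.9 -3 0 0 0 38" --pt "1.5 -0.9 -3.2 0 0 0 38" --pt "1.5 -0.9 -3.2 0 0 0 38"

```text
t: 12.48
ee_pos: [554.8, -100.1, 60.3]
orientation: [-2.724, -1.564, 0.001]
ft_force: [-4.9, 1.0, -1.0]
width: 43.9
```

move_arm --pt "0 0 0 0 0 0 87" --pt "0 0 0 0 0 0 87" --pt "0 0 0 0 0 0 87" --pt "0 0 0 0 0 0 87" --pt "0 0 0 0 0 0 87"

```text
t: 12.9
ee_pos: [555.9, -100.5, 60.3]
orientation: [2.724, 1.563, 0.001]
ft_force: [-0.4, 0.2, 0.2]
width: 73.7
```

move_arm --pt "0 0 30 0 0 0 87" --pt "0 0 70 0 0 0 87" --pt "0 0 110 0 0 0 87" --pt "-20 12 140 0 0 0 87" --pt "-40 40 150 0 0 0 87"

```text
t: 13.32
ee_pos: [518.5, -62.1, 214.9]
orientation: [2.721, 1.557, 0.011]
ft_force: [-0.1, 0.8, 0.6]
width: 87.2
```

move_arm --pt "-10 38 0 0 0 0 87" --pt "-20 74 0 0 0 0 87" --pt "-30 110 0 0 0 0 87" --pt "-40 146 0 0 0 0 87" --pt "-50 182 0 0 0 0 87"

```text
t: 13.73
ee_pos: [464.8, 123.2, 210.4]
orientation: [2.725, 1.563, 0.002]
ft_force: [-0.0, -0.2, -0.5]
width: 86.9
```

```bash
python3 - <<'E'
from h import *
np.set_printoptions(precision=3,suppress=True)
o=get_obs();print(o["ee_pos"],o["ft_force"])
a=get_image("top");b=get_image("side")
np.save("a3.npy",a["color"]);np.save("b3.npy",b["color"])
J=JACK[:8]
for w,ims in (("top",[a]),("side",[b]),("both",[a,b])):
    k,v=fit(ims,BRK,(622.6,-142,-.53),spread=(3,3,.05)); print("brk",w,k,v)
    q,v=fit(ims,J,(557,-103,-.53),spread=(4,4,.05)); c,s=np.cos(q[2]),np.sin(q[2]); t=q[:2]+75*np.array([c,s]); d=t-k[:2]
    print("jack",w,q,v,"cup-pad along/perp",d@[c,s],d@[-s,c])
X=[(J+rect(55,95,-23,23,53),q,0),(BRK,k,0)]
A=draw(a,X,(255,180,335,260),7);B=draw(b,X,(240,185,320,265),7)
cv2.imwrite("pics/s7.png",cv2.resize(np.hstack([A,B]),(800,400)))
E
```

```text
[464.769 123.174 210.361] [-0.002 -0.237 -0.466]
brk top [ 624.584 -143.942   -0.493] -185.00767517089844
jack top [553.779 -99.475  -0.521] -180.99024963378906 cup-pad along/perp -8.543950720995836 3.3297743371567625
brk side [ 599.024 -152.56    -0.727] -218.4150390625
jack side [556.379 -98.422  -0.524] -264.6139831542969 cup-pad along/perp 10.984978107478847 25.526085343995916
brk both [ 607.381 -139.983   -0.338] -328.7267761230469
jack both [555.535 -98.688  -0.52 ] -441.9383544921875 cup-pad along/perp 9.489188960416385 10.078377183724308
```

View pics/s7.png

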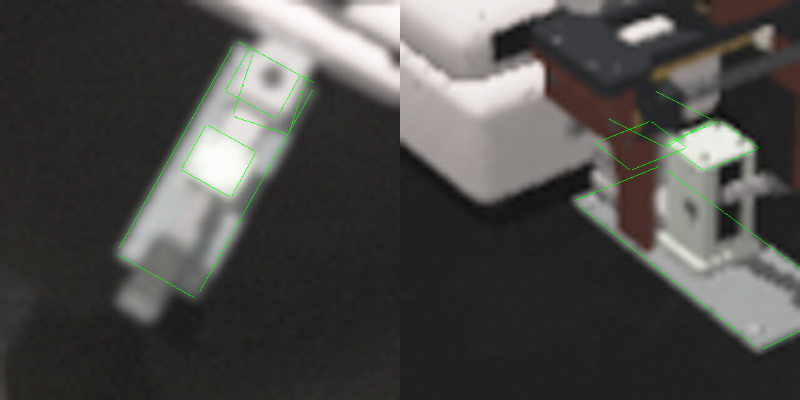

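move_arm --pt "-7 -36 0 0 0 0 87" --pt "-14 -72 0 0 0 0 87" --pt "-21 -108 0 0 0 0 87" --pt "-28 -144 0 0 0 0 87" --pt "-35 -183 0 0 0 0 87"

```text
t: 14.25
ee_pos: [429.9, -63.1, 210.2]
orientation: [2.724, 1.564, 0.001]
ft_force: [0.6, 0.5, 0.0]
width: 87.3
```

```bash
python3 - <<'E'
from h import *
np.set_printoptions(precision=2,suppress=True)
a=get_image("top");b=get_image("side")
np.save("b4.npy",b["color"])
g=a["color"].mean(2)
print("top cols 302-316")
for r in range(188,202): print(r,*[f"{int(v):3d}" for v in g[r,302:317]])
for w,ims in (("top",[a]),("side",[b])):
    k,v=fit(ims,BRK,(622.6,-142,-.52),spread=(2,2,.03)); print("brk",w,k,v)
    q,v=fit(ims,JACK[:8],(555,-99,-.52),spread=(4,4,.05)); print("jack",w,q,v)
print("disc model top",projn(a,np.array([[622.8,-142.5,74]])),"side",projn(b,np.array([[622.8,-142.5,74],[620,-136.4,53]])))
X=[(JACK[:8]+rect(55,95,-23,23,53),q,0),(BRK,(622.8,-142.5,-.52),0)]
cv2.imwrite("pics/s8.png",draw(b,X,(250,185,320,255),10))
E
```

```text
top cols 302-316
188  94 100  88  97 129 164 192 206 205 198 195 198 197 191 191
189 134 146 139 142 165 193 212 219 219 213 208 200 195 187 184
190 160 176 178 186 200 216 222 224 223 222 219 215 207 195 184
191 180 196 201 211 218 221 223 222 222 222 223 222 220 211 192
192 187 203 212 221 222 219 211 205 207 215 221 223 223 217 193
193 185 200 215 222 219 203 182 166 171 196 216 223 221 209 178
194 191 207 220 223 210 180 148 130 141 176 209 221 218 197 152
195 203 219 225 223 207 173 138 123 135 173 208 222 214 182 129
196 213 223 226 226 216 188 153 138 148 183 214 221 208 168 118
197 213 220 224 225 221 206 186 175 182 203 220 218 194 150 110
198 202 204 210 218 221 219 215 213 216 221 223 212 178 138 107
199 185 186 189 199 211 217 222 224 226 226 221 198 156 121  99
200 173 177 182 186 192 201 211 219 223 224 211 177 132 103  86
201 185 185 180 179 182 187 188 198 209 209 187 147 113  91  73
brk top [ 624.58 -143.94   -0.49] -184.15623474121094
jack top [554.11 -99.41  -0.52] -161.06900024414062
brk side [ 626.05 -143.15   -0.55] -184.70587158203125
jack side [556.   -98.38  -0.52] -260.06561279296875
disc model top [[309.07 194.87]] side [[287.9  207.1 ]
 [287.93 213.54]]
```

View pics/s8.png

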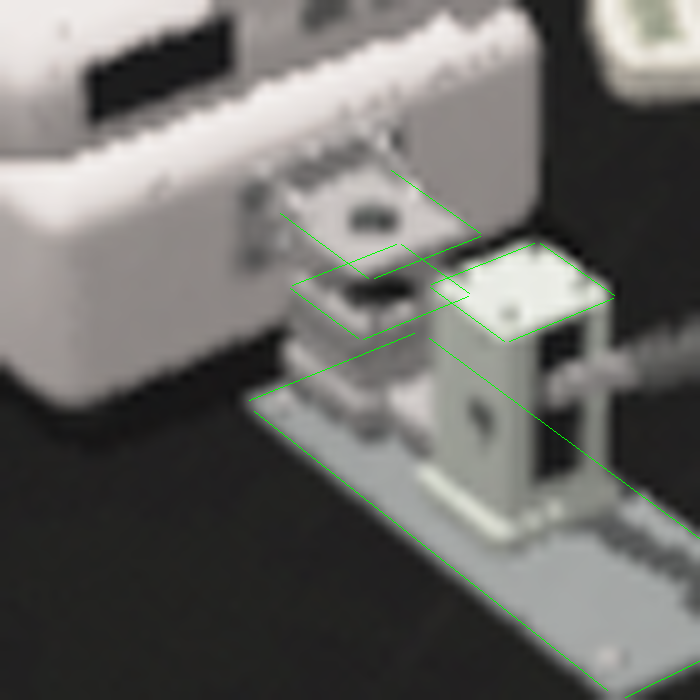

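```bash
python3 - <<'E'
from h import *
np.set_printoptions(precision=2,suppress=True)
b=get_image("side");a=get_image("top")
g=np.load("b4.npy").mean(2)
w=np.clip(170-g[203:211,281:294],0,None); 
for r in range(203,211): print(r,*[f"{int(v):3d}" for v in g[r,280:295]])
r,c=np.mgrid[203:211,281:294]; C=((w*c).sum()/w.sum(),(w*r).sum()/w.sum()); print(C)
for im,px,jk in ((b,C,(556,-98.4,-.52)),(a,(309.1,194.85),(554,-99.4,-.52))):
    k=atz(im,*px,74)[:2]; cu=np.array([jk[0]+75*np.cos(jk[2]),jk[1]+75*np.sin(jk[2])]); print(k,cu,"move needed",k-cu)
E
```

```text
203 110 129 162 172 196 197 198 197 191 171 176 189 136 135 135
204 161 173 196 196 196 195 193 190 198 193 197 210 153 131 136
205 193 195 196 196 190 168 150 146 159 174 198 195 183 160 143
206 180 186 195 196 178 117  96  96  93 125 186 198 198 191 174
207 166 187 195 196 176 107  96  95  76 117 184 197 198 199 199
208 152 189 195 196 188 163 158 157 150 167 195 195 195 186 172
209 134 156 182 196 196 196 196 196 196 197 191 176 159 146 116
210 128 130 149 174 192 196 198 198 188 170 153 133 109 107  80
(np.float64(287.8637573177223), np.float64(206.81798829164453))
[ 623.63 -144.05] [ 621.09 -135.67] move needed [ 2.54 -8.39]
[ 622.88 -142.62] [ 619.09 -136.67] move needed [ 3.79 -5.95]
```

move_arm --pt "30 -9 0 0 0 0 87" --pt "65 -19 0 0 0 0 87" --pt "100 -30 0 0 0 0 87" --pt "126 -37.4 0 0 0 0 87" --pt "126 -37.4 -30 0 0 0 87"

```text
t: 14.87
ee_pos: [565.8, -99.3, 184.7]
orientation: [2.715, 1.561, 0.017]
ft_force: [0.9, -0.4, -0.5]
width: 86.9
```

move_arm --pt "0 0 -35 0 0 0 87" --pt "0 0 -70 0 0 0 87" --pt "0 0 -100 0 0 0 87" --pt "0 0 -118 0 0 0 87" --pt "0 0 -120 0 0 0 87"

```text
t: 15.28
ee_pos: [554.1, -96.6, 56.2]
orientation: [-2.719, -1.564, 0.008]
ft_force: [-1.1, -0.2, -0.2]
width: 87.1
```

move_arm --pt "0 0 0 0 0 0 38" --pt "0 0 0 0 0 0 38" --pt "0 0 0 0 0 0 38" --pt "0 0 0 0 0 0 38" --pt "0 0 0 0 0 0 38"

```text
t: 15.7
ee_pos: [557.3, -98.8, 61.3]
orientation: [2.723, 1.563, 0.003]
ft_force: [-0.3, 0.5, -0.5]
width: 57.2
```

move_arm --pt "0 0 0 0 0 0 38" --pt "0 0 0 0 0 0 38" --pt "0 0 0 0 0 0 38" --pt "0 0 0 0 0 0 38" --pt "0 0 0 0 0 0 38"

```text
t: 16.12
ee_pos: [556.2, -99.6, 60.7]
orientation: [2.724, 1.564, -0.001]
ft_force: [-2.7, -3.8, 5.4]
width: 43.8
```

move_arm --pt "0 0 1.5 0 0 0 38" --pt "0 0 3 0 0 0 38" --pt "2 -3 3 0 0 0 38" --pt "4.1 -6.5 3 0 0 0 38" --pt "4.1 -6.5 3 0 0 0 38"

```text
t: 16.53
ee_pos: [560.8, -105.8, 62.6]
orientation: [2.725, 1.563, -0.0]
ft_force: [1.0, 0.4, -10.2]
width: 43.8
```

move_arm --pt "0 0 -1.5 0 0 0 38" --pt "0 0 -3 0 0 0 38" --pt "0 0 -3 0 0 0 38"

```text
t: 16.78
ee_pos: [560.5, -105.4, 60.7]
orientation: [2.725, 1.564, -0.0]
ft_force: [-4.2, 0.8, 1.4]
width: 43.9
```

move_arm --pt "0 0 0 0 0 0 87" --pt "0 0 0 0 0 0 87" --pt "0 0 0 0 0 0 87" --pt "0 0 0 0 0 0 87" --pt "0 0 0 0 0 0 87"

```text
t: 17.2
ee_pos: [560.9, -105.2, 60.2]
orientation: [2.724, 1.564, 0.001]
ft_force: [0.8, 0.3, 0.7]
width: 74.0
```

move_arm --pt "0 0 30 0 0 0 87" --pt "0 0 65 0 0 0 87" --pt "0 0 100 0 0 0 87" --pt "0 0 130 0 0 0 87" --pt "0 0 150 0 0 0 87"

```text
t: 17.62
ee_pos: [561.6, -105.4, 213.3]
orientation: [2.723, 1.562, 0.005]
ft_force: [1.0, -0.1, 0.2]
width: 87.1
```

move_arm --pt "-30 9 0 0 0 0 87" --pt "-65 19 0 0 0 0 87" --pt "-100 30 0 0 0 0 87" --pt "-130 40 0 0 0 0 87" --pt "-130 40 0 0 0 0 87"

```text
t: 18.03
ee_pos: [424.3, -63.6, 209.2]
orientation: [-2.721, -1.563, 0.006]
ft_force: [0.0, -0.4, -0.2]
width: 87.0
```

```bash
python3 - <<'E'
from h import *
np.set_printoptions(precision=2,suppress=True)
o=get_obs();print(o["ee_pos"])
a=get_image("top");b=get_image("side");g=b["color"].mean(2)
def cen(im,r0,r1,c0,c1,th):
    g=im["color"].mean(2);w=np.clip(th-g[r0:r1,c0:c1],0,None);r,c=np.mgrid[r0:r1,c0:c1];return (w*c).sum()/w.sum(),(w*r).sum()/w.sum()
for n,im,C in (("top",a,cen(a,192,199,306,313,205)),("side",b,cen(b,205,209,284,291,180))):
    q,v=fit([im],JACK[:8],(559,-106,-.52),spread=(4,4,.05)); c,s=np.cos(q[2]),np.sin(q[2])
    k=atz(im,*C,74)[:2]; d=k-(q[:2]+75*np.array([c,s])); print(n,C,"jack",q,"pad",k,"move",d)
cv2.imwrite("pics/s9.png",draw(b,[(JACK[:8]+rect(55,95,-23,23,53),q,0)],(250,185,320,255),8))
E
```

```text
[424.32 -63.61 209.15]
top (np.float64(309.0564748201439), np.float64(194.894964028777)) jack [ 558.52 -104.29   -0.52] pad [ 622.7  -142.45] move [-0.9  -0.88]
side (np.float64(286.94496961512493), np.float64(206.52093180283592)) jack [ 560.4  -102.83   -0.52] pad [ 627.14 -144.52] move [ 1.54 -4.63]
```

View pics/s9.png

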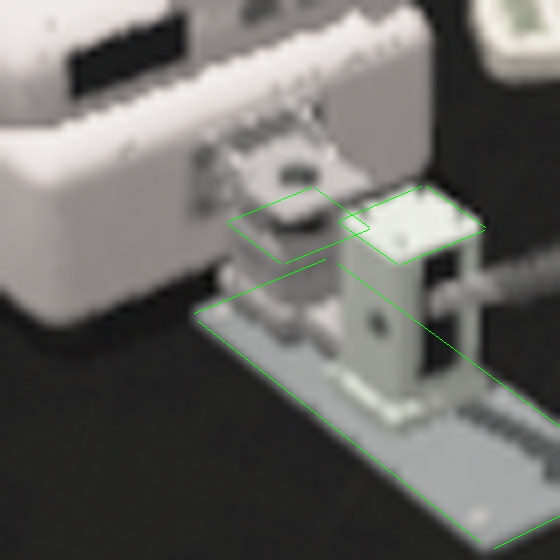

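```bash
python3 - <<'E'
from h import *
np.set_printoptions(precision=2,suppress=True)
a=get_image("top");b=get_image("side")
for n,im,k in (("top",a,(622.7,-142.45)),("side",b,(627.1,-144.5))):
    for nm,seg in (("col",JACK[4:8]),("base",JACK[:4]),("all",JACK[:8])):
        q,v=fit([im],seg,(559.5,-104,-.52),spread=(3,3,.02)); c,s=np.cos(q[2]),np.sin(q[2]); d=np.array(k)-(q[:2]+75*np.array([c,s]));print(n,nm,q,"move",d,v)
    for l in("saddle_cup","jack_column","lift_pad"):
        print(l,[(round(m["p"],2),np.round(m["location"],1)) for m in mark_of(im,l)[:2]])
g=b["color"].mean(2)
for r in range(203,225): print(r,*[f"{int(v):3d}" for v in g[r,274:300]])
print(projn(b,np.array([[627.1,-144.5,z] for z in (74,68,60,53)])))
E
```

```text
top col [563.53 -95.01  -0.53] move [-5.36 -9.23] -163.66412353515625
top base [ 579.76 -116.8    -0.54] move [-21.39  12.91] -172.79586791992188
top all [ 558.41 -104.25   -0.52] move [-0.82 -0.99] -158.09811401367188
saddle_cup [(0.57, array([267.9, 182.9]))]
jack_column [(0.78, array([211.9, 298.3])), (0.35, array([239.5, 164.8]))]
lift_pad [(0.58, array([196.5, 311.4]))]
side col [ 559.96 -103.16   -0.49] move [ 0.96 -6.07] -309.1139221191406
side base [ 561.22 -102.31   -0.52] move [ 0.83 -4.86] -193.1906280517578
side all [ 560.4  -102.8    -0.52] move [ 1.51 -4.62] -250.17929077148438
saddle_cup [(0.7, array([214.5, 285.8])), (0.57, array([354.3, 305.2]))]
jack_column [(0.91, array([215.4, 302.4]))]
lift_pad [(0.89, array([210.5, 283.6]))]
203 127 108 112 137 148 122 110 129 162 172 196 197 198 197 191 171 176 189 137 135 136 136 137 137 136 136
204  99  89 103 135 165 190 160 173 196 196 196 195 192 189 198 192 197 210 153 130 136 137 137 137 137 136
205  98  87 113 142 154 193 193 195 196 197 190 168 150 146 160 173 198 195 184 160 143 137 137 136 137 135
206 108 106 119 137
[... 1401 characters left out ...]
109 171 151 147 128 127 124 113 110 104 108 103 111 111 112 129 156 157 154 156 156 155 150
220  23  23  23  93 147 142 161 152 133 128 124 112 111 111 111 111 111 112 128 156 155 154 155 156 155 150
221  22  22  23  73 122 133 145 163 167 134 126 117 111 111 111 110 111 112 128 156 155 154 155 155 154 149
222  28  51  92 127 128 115 122 142 167 157 140 117 110 110 111 111 130 162 154 155 155 154 154 155 154 149
223  80 128 151 183 169 115 107 119 133 153 159 156 141 122 146 166 178 197 175 155 155 150 140 140 154 149
224  96 152 164 173 167 145 123 102 117 134 147 156 141 125 156 189 205 196 175 155 154 144 112 106 144 149
[[286.95 206.53]
 [286.95 208.06]
 [286.95 210.09]
 [286.95 211.86]]
```

Top and side disagree by a few mm, with a mean error of about (0,-2). I make one small correction of (1.3,-2.7), which also allows for the pad drifting inward as the front tilts up.

move_arm --pt "35 -10 0 0 0 0 87" --pt "70 -21 0 0 0 0 87" --pt "105 -32 0 0 0 0 87" --pt "136 -41.6 0 0 0 0 87" --pt "136 -41.6 0 0 0 0 87"

```text
t: 18.95
ee_pos: [572.1, -108.6, 210.0]
orientation: [2.723, 1.561, 0.005]
ft_force: [0.4, -0.4, -0.1]
width: 87.2
```

move_arm --pt "0 0 -35 0 0 0 87" --pt "0 0 -70 0 0 0 87" --pt "0 0 -105 0 0 0 87" --pt "0 0 -135 0 0 0 87" --pt "0 0 -150 0 0 0 87"

```text
t: 19.37
ee_pos: [563.7, -106.2, 56.1]
orientation: [-2.722, -1.562, 0.007]
ft_force: [0.8, 0.8, -0.3]
width: 86.9
```

move_arm --pt "0 0 0 0 0 0 38" --pt "0 0 0 0 0 0 38" --pt "0 0 0 0 0 0 38" --pt "0 0 0 0 0 0 38" --pt "0 0 0 0 0 0 38"

```text
t: 19.78
ee_pos: [567.5, -107.0, 61.6]
orientation: [2.723, 1.563, 0.003]
ft_force: [0.1, -0.3, -0.3]
width: 57.0
```

move_arm --pt "0 0 0 0 0 0 38" --pt "0 0 0 0 0 0 38" --pt "0 0 0 0 0 0 38" --pt "0 0 0 0 0 0 38" --pt "0 0 0 0 0 0 38"

```text
t: 20.2
ee_pos: [566.5, -107.7, 61.0]
orientation: [2.723, 1.564, -0.0]
ft_force: [-3.4, -4.3, 5.9]
width: 43.8
```

move_arm --pt "0 0 1.5 0 0 0 38" --pt "0 0 3 0 0 0 38" --pt "0.7 -1.4 3 0 0 0 38" --pt "1.3 -2.7 3 0 0 0 38" --pt "1.3 -2.7 3 0 0 0 38"

```text
t: 20.62
ee_pos: [567.5, -109.6, 62.4]
orientation: [-2.724, -1.563, 0.001]
ft_force: [0.5, -0.4, -9.3]
width: 43.6
```

move_arm --pt "0 0 -1.5 0 0 0 38" --pt "0 0 -3 0 0 0 38" --pt "0 0 -3 0 0 0 38"

```text
t: 20.87
ee_pos: [567.6, -109.5, 61.0]
orientation: [-2.725, -1.563, 0.0]
ft_force: [-5.0, 0.7, 2.8]
width: 43.8
```

move_arm --pt "0 0 0 0 0 0 87" --pt "0 0 0 0 0 0 87" --pt "0 0 0 0 0 0 87" --pt "0 0 0 0 0 0 87" --pt "0 0 0 0 0 0 87"

```text
t: 21.28
ee_pos: [568.1, -109.6, 60.2]
orientation: [2.724, 1.564, 0.001]
ft_force: [0.7, 0.3, -0.3]
width: 73.9
```

move_arm --pt "0 0 30 0 0 0 87" --pt "0 0 65 0 0 0 87" --pt "0 0 100 0 0 0 87" --pt "0 0 130 0 0 0 87" --pt "0 0 150 0 0 0 87"

```text
t: 21.7
ee_pos: [569.0, -109.7, 213.3]
orientation: [2.722, 1.562, 0.005]
ft_force: [0.3, -0.2, -0.9]
width: 87.2
```

move_arm --pt "-35 10 0 0 0 0 0" --pt "-70 21 0 0 0 0 0" --pt "-105 32 0 0 0 0 0" --pt "-136 43 0 0 0 0 0" --pt "-136 43 0 0 0 0 0"

```text
t: 22.12
ee_pos: [425.4, -64.8, 209.1]
orientation: [-2.721, -1.562, 0.007]
ft_force: [-0.2, -0.3, -0.9]
width: 56.8
```

```bash
python3 - <<'E'
from h import *
np.set_printoptions(precision=2,suppress=True)
o=get_obs();print(o["ee_pos"],o["orientation"])
a=get_image("top");b=get_image("side")
for n,im,k in (("top",a,(622.7,-142.45)),("side",b,(627.1,-144.5))):
    q,v=fit([im],JACK[:8],(560,-106,-.52),spread=(4,4,.05)); c,s=np.cos(q[2]),np.sin(q[2])
    d=k-(q[:2]+75*np.array([c,s])); print(n,"jack",q,"move",d,"along/perp",d@[c,s],d@[-s,c])
    print([(round(m["p"],2),np.round(m["location"],1),atz(im,m["location"][1],m["location"][0],135)) for m in mark_of(im,"handle_grip")[:2]])
c,s=np.cos(-.52),np.sin(-.52)
r=10+120*np.cos(.65)-8*np.sin(.65); z=56+120*np.sin(.65)+8*np.cos(.65); print("grip behind axis",r,"z",z, "down:",10+120*np.cos(.1)+8*np.sin(.1),56-120*np.sin(.1)+8*np.cos(.1))
E
```

```text
[425.38 -64.82 209.07] [-2.72 -1.56  0.01]
top jack [ 560.77 -105.72   -0.52] move [-3.17  0.51] along/perp -3.0093771176723654 -1.1286582337105595
[(0.49, array([231.1, 288.1]), array([478.97, -58.45, 135.  ]))]
side jack [ 561.9  -103.53   -0.52] move [ 0.29 -3.4 ] along/perp 1.9528308034686133 -2.803669547008149
[(0.58, array([214.9, 322.3]), array([473.7 , -54.95, 135.  ]))]
grip behind axis 100.68856457999838 z 134.9910390767172 down: 130.1991671665377 51.98002332460483
```

move_arm --pt "28 2 0 0 0 0 0" --pt "56 4.7 0 0 0 0 0" --pt "56 4.7 0 0 0 0 0" --pt "56 4.7 -30 0 0 0 0" --pt "56 4.7 -55 0 0 0 0"

```text
t: 22.73
ee_pos: [490.2, -62.3, 154.7]
orientation: [2.723, 1.563, 0.004]
ft_force: [-0.2, 0.6, -0.2]
width: 7.9
```

move_arm --pt "0 0 0 0 0 0 0" --pt "0 0 0 0 0 0 0"

```text
t: 22.9
ee_pos: [487.5, -61.9, 154.0]
orientation: [-2.723, -1.562, 0.004]
ft_force: [0.2, -0.1, 0.6]
width: 0.6
```

```bash
python3 - <<'E'
from h import *
o=get_obs();print(o["ee_pos"],o["width"],o["ft_force"])
b=get_image("side");a=get_image("top")
B=cv2.resize(b["color"][170:260,265:355,::-1],(450,450),interpolation=cv2.INTER_CUBIC)
cv2.imwrite("pics/s10.png",B)
E
```

```text
[487.46105734 -61.93415836 153.99625835] 0.5965402852450102 [ 0.24113533 -0.12589181  0.60831172]
```

View pics/s10.png

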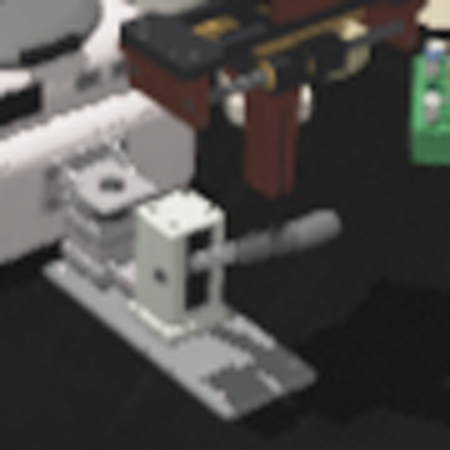

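The closed fingers are over the ribbed sleeve, at about crop (275,190) against the sleeve at (290,230). I start the first stroke along the handle's arc.

move_arm --pt "-6 2 -8 0 0 0 0" --pt "-6 2 -18 0 0 0 0" --pt "-15.5 7.5 -33.5 0 0 0 0" --pt "-23.4 11.9 -49 0 0 0 0" --pt "-30.3 15.9 -66 0 0 0 0"

```text
t: 23.42
ee_pos: [458.7, -46.1, 89.2]
orientation: [2.722, 1.562, 0.006]
ft_force: [2.2, -1.2, 2.9]
width: 0.7
```

move_arm --pt "-4 2 -9 0 0 0 0" --pt "-5.2 3 -18 0 0 0 0" --pt "-6 3.5 -27 0 0 0 0" --pt "-7 4 -34 0 0 0 0" --pt "-7 4 -34 0 0 0 0"

```text
t: 23.83
ee_pos: [450.6, -41.9, 54.1]
orientation: [-2.725, -1.563, -0.0]
ft_force: [0.4, -0.3, 3.7]
width: 0.2
```

move_arm --pt "0 0 -2 0 0 0 0" --pt "0 0 -3.5 0 0 0 0" --pt "0 0 -3.5 0 0 0 0"

```text
t: 24.08
ee_pos: [450.8, -42.0, 52.3]
orientation: [2.725, 1.563, 0.001]
ft_force: [-4.0, -0.2, 17.8]
width: 0.2
```

Stop reached: force jumped to 18 N at z=52. I release along the arc.

move_arm --pt "0 0 5 0 0 0 0" --pt "2 -1 20 0 0 0 0" --pt "6 -3 40 0 0 0 0" --pt "14 -8 65 0 0 0 0" --pt "28 -16 90 0 0 0 0"

```text
t: 24.5
ee_pos: [477.0, -57.5, 142.2]
orientation: [-2.723, -1.563, 0.003]
ft_force: [0.9, -0.1, -0.4]
width: 0.3
```

move_arm --pt "5 -3 20 0 0 0 0" --pt "5 -3 20 0 0 0 0" --pt "5 -3 20 0 0 0 0" --pt "5 -3 20 0 0 0 0" --pt "5 -3 20 0 0 0 0"

```text
t: 24.92
ee_pos: [481.9, -60.6, 160.2]
orientation: [-2.723, -1.563, 0.004]
ft_force: [-0.5, -0.4, -0.2]
width: 0.7
```

```bash
python3 - <<'E'
from h import *
np.set_printoptions(precision=2,suppress=True)
o=get_obs();print(o["ee_pos"],o["width"],o["ft_force"])
b=get_image("side");a=get_image("top")
q,v=fit([b],JACK[:8],(561.9,-103.5,-.52),spread=(3,3,.03));print(q,v)
B=cv2.resize(b["color"][170:260,265:355,::-1],(450,450),interpolation=cv2.INTER_CUBIC)
cv2.imwrite("pics/s11.png",B)
E
```

```text
[481.93 -60.55 160.16] 0.671934433212991 [-0.53 -0.38 -0.17]
[ 561.5  -103.31   -0.53] -240.82559204101562
```

```bash
python3 - <<'E'
import cv2,numpy as np
a=cv2.imread("pics/s10.png").astype(float);b=cv2.imread("pics/s11.png").astype(float)
d=np.abs(a-b).mean(2)
for n,(x0,y0,x1,y1) in dict(sleeve=(230,205,345,265),bracket=(60,150,160,200),saddle=(60,200,130,280),column=(135,200,220,330)).items():
    print(n,d[y0:y1,x0:x1].mean())
    t=cv2.cvtColor(a[y0:y1,x0:x1].astype(np.float32),6);u=cv2.cvtColor(b[y0:y1,x0:x1].astype(np.float32),6)
    print(cv2.phaseCorrelate(t,u))
E
```

```text
sleeve 1.9706280193236716
((0.03327905157082256, -0.07642835147482074), 0.8571126317977905)
bracket 0.4629333333333333
((-0.00927772127540294, -0.037621329675783244), 0.962281719493866)
saddle 23.89261904761905
((0.37600488157718814, -0.1776816220252897), 0.4585119961036576)
column 0.8051885369532428
((-0.004711860351712005, 0.5000696119752206), 0.9887910617428062)
```

The handle is back up, with its pixels identical to before the stroke. The saddle has risen and the bracket hasn't moved, as expected with the pad inside the cup and not yet on its floor. Second stroke.

move_arm --pt "0 0 -12 0 0 0 0" --pt "0 0 -24 0 0 0 0" --pt "-9.5 5.5 -39.5 0 0 0 0" --pt "-17.5 10 -55 0 0 0 0" --pt "-24.4 14 -72 0 0 0 0"

```text
t: 25.43
ee_pos: [460.7, -47.2, 89.2]
orientation: [2.722, 1.563, 0.005]
ft_force: [5.3, -4.0, 4.8]
width: 0.5
```

move_arm --pt "-3 1.5 -7 0 0 0 0" --pt "-4.5 2.5 -14 0 0 0 0" --pt "-5.5 3 -21 0 0 0 0" --pt "-6.5 3.5 -28 0 0 0 0" --pt "-7 4 -33 0 0 0 0"

```text
t: 25.85
ee_pos: [453.7, -43.5, 56.7]
orientation: [2.723, 1.563, 0.003]
ft_force: [3.3, -4.9, 8.4]
width: 0.7
```

move_arm --pt "0 0 -1.5 0 0 0 0" --pt "0 0 -3 0 0 0 0" --pt "0 0 -3 0 0 0 0"

```text
t: 26.1
ee_pos: [453.6, -43.4, 53.9]
orientation: [2.723, 1.563, 0.003]
ft_force: [2.3, -2.1, 7.9]
width: 0.6
```

move_arm --pt "0 0 -1.5 0 0 0 0" --pt "0 0 -3 0 0 0 0" --pt "0 0 -3 0 0 0 0" --pt "0 0 -3 0 0 0 0"

```text
t: 26.43
ee_pos: [453.8, -43.4, 52.3]
orientation: [2.723, 1.563, 0.004]
ft_force: [-2.1, -2.9, 25.7]
width: 0.7
```

```bash
python3 - <<'E'
from h import *
np.set_printoptions(precision=2,suppress=True)
o=get_obs();print(o["ee_pos"],o["ft_force"],o["qvel"])
b=get_image("side");a=get_image("top")
g=cv2.cvtColor(b["color"],cv2.COLOR_RGB2GRAY).astype(np.float32)
def cen(im,r0,r1,c0,c1,th):
    g=im["color"].mean(2);w=np.clip(th-g[r0:r1,c0:c1],0,None);r,c=np.mgrid[r0:r1,c0:c1];return (w*c).sum()/w.sum(),(w*r).sum()/w.sum()
old=cv2.cvtColor(np.load("b4.npy"),cv2.COLOR_RGB2GRAY).astype(np.float32)
for n,(x0,y0,x1,y1) in dict(bracket=(280,200,294,210),front=(255,185,285,215)).items():
    t=old[y0:y1,x0:x1]; r=cv2.matchTemplate(g[y0-8:y1+8,x0-8:x1+8],t,cv2.TM_CCOEFF_NORMED); m=cv2.minMaxLoc(r); print(n,m[1],"shift px",np.array(m[3])-8)
q,v=fit([b],JACK[:8],(561.5,-103.4,-.52),spread=(3,3,.03));print("jack side",q,v)
for r in range(196,214): print(r,*[f"{int(v):3d}" for v in g[r,276:298]])
print("predicted disc side if up 10, in 2:",projn(b,np.array([[627.1,-144.5,74],[627.1,-144.5,85.5],[629,-145.6,85.5]])))
E
```

```text
[453.82 -43.42  52.26] [-2.14 -2.88 25.74] [ 0. -0.  0. -0.  0.  0.]
bracket 0.8742310404777527 shift px [-1 -2]
front 0.9847460985183716 shift px [-1 -2]
jack side [ 564.29 -104.29   -0.54] -165.01651000976562
196 213 206 196 186 179 185 191 157 156 162 142 159 112 108 143 144 141 142 141 139 140 139
197 191 178 167 184 181 164 170 131 113 112 122 151 145 102 141 141 138 138 139 139 141 139
198 183 178 145 158 158 120 113 112 112 112 118 141 151 130 133 138 139 138 140 140 141 140
199 159 171 127 112 113 113 113 112 119 145 159 143 136 153 139 140 140 140 142 142 141 139
200 130 149 117 113 112 119 144 162 169 185 193 175 155 171 190 142 142 138 139 140 139 138
201 126 164 179 119 145 167 183 195 196 198 198 195 184 187 198 153 139 136 137 138 139 139
202 117 155 188 167 184 197 197 196 189 173 175 178 189 194 185 184 172 142 137 139 139 140
203 124 136 146 181 179 196 196 188 154 124 124 130 145 169 198 201 199 174 155 134 140 139
204 119 137 144 167 198 195 195 184 135  89  89  94  95 131 198 199 199 197 191 170 134 139
205 124 147 131 161 204 194 196 187 154 128 127 122 127 168 1
[... 154 characters left out ...]
 194 198 197 198 199 191 174 158 139 117 113 112 112 106  88
208 106 111 116 126 125 126 133 165 187 196 184 171 156 130 113 110 110 114 114 106  74  30
209 114 116 113 115 133 133 117 121 149 163 142 119 111 111 112 113 114 114 110  99  99 143
210 132 131 124 111 118 124 128 128 135 117 110 109 112 112 113 111 106 114 145 181 192 189
211 139 136 129 125 111 108 122 136 140 111 112 112 113 109 100 103 150 208 198 181 191 164
212 138 138 136 128 124 111 112 125 125 112 109 104 108  99 100 109 164 224 226 195 186 131
213 138 145 159 142 129 125 117 112 111 100  99 104 109 104 112 118 141 181 222 232 218 109
predicted disc side if up 10, in 2: [[286.95 206.53]
 [286.96 203.57]
 [286.57 203.29]]
```

The front is up: the disc rose about 2.6 px, or roughly 10 mm. The handle is at its stop with a 26 N push and the arm is still. I settle briefly and hand in.

move_arm --pt "0 0 0 0 0 0 0" --pt "0 0 0 0 0 0 0" --pt "0 0 0 0 0 0 0"

```text
t: 26.78
ee_pos: [453.8, -43.4, 52.3]
orientation: [2.723, 1.563, 0.004]
ft_force: [-1.8, -2.7, 26.0]
width: 0.5
```

```bash
python3 - <<'E'
from workcell import *
o=get_obs();print(o["ee_pos"],o["ft_force"]); print(close_job())
E
```

```text
[453.79951161 -43.4035308   52.28785306] [-1.83675448 -2.67912115 25.9787858 ]
the job is handed in; nothing more can be done
None
```

The job is handed in after 26.8 s. My last checks indicate that the saddle carries the centrifuge's front, with the handle held down at its stop. No verdict was reported.

**What I did:**
- **Saddle:** I seated the bare steel saddle on the jack's pins; the tool stopped at the expected height with a 9 N reaction.
- **Jack:** I set the jack down under the lift pad and corrected its position twice.
- **Pumping:** I pumped one full stroke, let the handle spring back, and pumped a second full stroke. I finished holding the handle down.

**Last checks:**
- **Handle:** it is at its stop at 52 mm height, with a steady push of about 26 N and the arm still.
- **Lift:** the mark on the bracket rose about 2.6 pixels in the side view, roughly 10 mm at the bracket. I did not measure the feet or the saddle load directly.
- **After the first stroke:** the handle's pixels matched those before the stroke, so it was fully back up. The saddle had risen and the bracket had not moved.

**Disagreed or not confirmed:**
- **Cup under pad:** before pumping, the two cameras disagreed by about 5 mm. Each put the cup about 3 mm from the point below the pad.
- **Jack position:** the last side-view fit put the jack about 3 mm further in, towards the centrifuge, than before the second stroke. The fingers partly hid it, so that fit is weak. A slight drag as the front tilted up would also explain it.
- **Pictures:** the viewing limit was reached, so I checked both strokes from numbers only.

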